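Gauge a turned tenon with the hole plate

TASK

Pull the bottom rod out of the orange-lipped lane of the stack magazine and find the size of its round tenon on the hole gauge: push the tenon lightly against the narrowest hole (one dot) first, and if it does not go in, step down the row to the next wider hole until one lets it pass. Push it through that hole up to its shoulder and leave it there, released; do not force it into a hole that is too narrow, leave all the other rods in the magazine, and do not knock over or shift the bottle and the tape measure.

Things in the scene. Friction and masses are not known exactly. Their poses are not given: they have to be found in the camera images.
- magazine: fixed stack magazine, 150 wide, 166 deep, 72 mm high, two lanes along x at y = -40 mm (orange front lip) and +40 mm (grey lip), 16 mm wide, floors 30 mm up. Origin on the table under its front's middle; x to its back, y left, z up. Three rods lie stacked in each lane, tenons to the back; the bottom one sticks out 40 mm in front, under the lip: pull it straight out along -x (100 mm clears it)
- orange_seat (a point): centre of the square grip of the orange lane's bottom rod at the start: 10 mm behind the magazine's front, 37 mm above the table. The rod lying here is the one to take; the rods above it then drop down by one
- grey_seat (a point): the same point of the grey lane; its bottom rod stays here
- rod_a_mid (a point): wooden rod lying level: square grip 14 x 14 mm and 100 mm long, then a round tenon 35 mm long at its nose end (square shoulder between them). Its x axis runs from the tail towards the tenon. Mass 20 to 45 g. Point: centre of the square grip (50 mm from the tail). It is the bottom rod of one of the lanes (which one changes). Tenon 8 or 12 mm thick; that is what the gauge is to show
- rod_a_tip (a point): centre of the end of rod_a's tenon, 85 mm ahead of rod_a_mid
- rod_b_mid (a point): wooden rod lying level: square grip 14 x 14 mm and 100 mm long, then a round tenon 35 mm long at its nose end (square shoulder between them). Its x axis runs from the tail towards the tenon. Mass 20 to 45 g. Point: centre of the square grip (50 mm from the tail). It is the bottom rod of the other lane. Tenon 8 or 12 mm thick
- rod_b_tip (a point): centre of the end of rod_b's tenon, 85 mm ahead of rod_b_mid
- gauge: fixed upright aluminium plate, 130 wide, 106 high, 16 mm thick, on a blue foot behind it. Origin on the table under the middle of its front face, which looks to the robot; x points into the plate (push direction, level), y left, z up. Three through holes step down from left to right, marked by one, two, three dots. A tenon fits a hole 2 mm wider and stops at one 2 mm narrower
- tight_hole (a point): centre of the mouth (front face) of the narrowest hole, diameter 6 mm, at the left (y = +38 mm), 80 mm above the table, one dot
- middle_hole (a point): centre of the mouth of the middle hole, diameter 10 mm, y = 0, 66 mm above the table, two dots
- wide_hole (a point): centre of the mouth of the widest hole, diameter 14 mm, at the right (y = -38 mm), 52 mm above the table, three dots
- fluid_bottle: white and yellow plastic bottle, 43 x 57 x 104 mm, loose bystander behind the gauge; origin under its base
- tape_measure: yellow tape measure, 36 x 75 x 60 mm, loose bystander between magazine and gauge; origin under its base. In front of it, at about x = 0.51 m, y = -0.12 m of the robot base, stands a fixed toggle clamp with an upright red handle, 145 mm tall: carry the rod above it
- spare_0_mid (a point): centre of the square grip of a spare rod (grey lane, lower spare), same shape as the others; it stays in its lane
- spare_1_mid (a point): centre of the square grip of a spare rod (grey lane, upper spare), same shape as the others; it stays in its lane
- spare_2_mid (a point): centre of the square grip of a spare rod (orange lane, lower spare), same shape as the others; it stays in its lane
- spare_3_mid (a point): centre of the square grip of a spare rod (orange lane, upper spare), same shape as the others; it stays in its lane
Things that resemble listed ones, but are neither listed nor needed, are in the scene too. What is shaped like the magazine but green is not meant.

How it is judged:
By the outcome, as a careful person would: the job done as asked, in the order asked, and still so for the second after the job is handed in, with the robot touching nothing.
It also fails if it takes over 58 s, if anything falls off the work surface, if the arm or the gripper's body presses on something with over 40 N, if the wrist force passes 120 N, or if a joint passes its speed limit or range.

ROBOT

A 7-joint arm with a two-finger parallel gripper is mounted at the origin on a cart in front of the work surface, level with it; the furniture and walls round the work are solid. World frame = base frame: x ahead of the robot, y to its left, z up, the work surface at z = 0. Lengths are in m, angles in degrees, forces in N, time in s.
With the tool pointing down it reaches from about 0.425 to 0.875 m from the base axis. Payload 4.7 kg.
Tool frame: the origin (TCP) lies between the finger pads; the fingertips stand 22 mm ahead of it and the grasp point (between the pads) lies 3 mm ahead of it (env.tip_reach is the distance from the TCP to the fingertips, in m); z points along the fingers, y is the line along which they close (so a half turn about z gives the same grasp; the last joint's range is limited). The gripper opens to 87 mm and grips with 3 to 60 N. Pads are 19 mm wide; open, the fingers measure 117 mm over their backs; the gripper's body (75 mm by 190 mm) begins 51 mm behind the grasp point.
Start: joints at [70.766, 18.392, -4.016, 83.108, 1.295, 78.541, -3.26], TCP at [0.223, -0.611, 0.245] pointing down, gripper open.
Joint ranges: [-163.93, 163.93], [-17.29, 119.83], [-79.2, 71.16], [3.27, 140.29], [-89.18, 269.18], [5.43, 117.66], [-154.24, 154.24]. Speed limits (degrees/s): [147.25, 147.25, 180, 180, 180, 180, 180].

INTERFACE

Orientations are given as [roll, pitch, yaw] about the fixed x, y, z axes, in that order (R = Rz(yaw) Ry(pitch) Rx(roll)).
In Python, from cell import env gives the robot as it stands.
- The arm moves only by the shell command python3 -m creep 'ROWS' [FORCE]. ROWS is JSON, one flat list of numbers, 7 for each row, row after row: the finger opening in mm, from 0 to 87, then the shift along the tool's x, y, z in units of 30 mm (1.0 is 30 mm), then the turn, a rotation vector about the tool's x, y, z in units of 6 degrees (1.0 is 6 degrees). A call has 1 to 12 rows; each row is the pose to reach, as a shift and turn from the pose commanded when the call began, along the tool's axes at that moment; what a row does not reach only later rows make up. A row lasts 1/10 s, in which the tool goes at most 50 mm and 8.59 degrees, less where a joint would pass 70% of its speed; a pose out of reach is approached as far as the arm can. A call with a gripper value outside its range is refused whole. The fingers move at their own pace and stop on an object; FORCE is the grip in N (left out, the last holds). Time passes only in rows, so rows that repeat a pose let the fingers close. It gives the time, the measured TCP pose, the force, the opening and the grip force at its end, in the units of the state.
- env.get_obs(): the state, without advancing time (a new reading comes with each control period).
- env.read_camera(name): name is "scene" or "top" or "wrist"; returns a dict with "color" (480x640x3 uint8, red, green, blue), "depth" (480x640 float32, m along the optical axis (not along the pixel's ray), 0 where there is no reading), "fovy" (degrees; the focal length in pixels is half the picture's height over the tangent of half this angle, whatever the lens; pixels are square), "cx", "cy" (the principal point, pixels), "R" (3x3) and "t" (3): a world point X has camera coordinates R X + t. Camera axes: x right, y down, z forward; pixel columns grow to the right and rows downward; lengths in m; the calibration is good to about 2 mm. A picture is of the moment at which its call begins.
- env.sign_off(): hands the job in; it is judged then, once.
The state is a dict: "time_s": time; "qpos": joint angles; "joint_velocities": joint speeds; "effort": joint torques, N m; "tool_pos": TCP position; "tool_rot": TCP orientation; "force": force on the tool from outside, world axes, zero at the start; "wrist_torque": the same for the moment, N m; "grip_width": finger opening in m; "grasp_force": force on a finger pad.
Only numpy, scipy, OpenCV 4.12 (cv2) and the standard library are available. Lean on these libraries where they do the work, as an engineer would, in place of code of your own. Each camera call takes 0.05 s, during which the arm holds its last target. There are 200 camera calls.

## Working session

There is one attempt and no reset: what is moved stays moved. The work goes in short steps, Python scripts to look and compute and a shell command to move; the robot and the scene stay as the last step left them, time stands still between calls to the robot, and variables do not carry over. Pictures are saved under pics/ and viewed, at most 13 in all, crops included, and the job is handed in when it is done.

```bash
ls; mkdir -p pics
cat > h.py <<'E'
import numpy as np, cv2
from cell import env
from scipy.spatial.transform import Rotation as Ro
def shot(n,f):
    d=env.read_camera(n); np.savez('pics/'+f+'.npz',**d)
    cv2.imwrite('pics/'+f+'.png',d['color'][:,:,::-1]); return d
def load(f): return dict(np.load('pics/'+f+'.npz'))
def foc(d): return 240/np.tan(np.radians(float(d['fovy'])/2))
def pt(d,u,v,z=None):
    f=foc(d); r=np.array([(u-d['cx'])/f,(v-d['cy'])/f,1.]); R,t=d['R'],d['t']; c=-R.T@t
    if z is None:
        w=d['depth'][int(v)-1:int(v)+2,int(u)-1:int(u)+2]; w=w[w>0]
        return R.T@(r*np.median(w)-t) if len(w) else None
    q=R.T@r; return c+q*(z-c[2])/q[2]
def px(d,X):
    p=d['R']@np.array(X)+d['t']; f=foc(d); return [round(float(p[0]/p[2]*f+d['cx']),1),round(float(p[1]/p[2]*f+d['cy']),1)]
def crop(f,o,u0,v0,u1,v1,s):
    im=cv2.imread('pics/'+f+'.png')[v0:v1,u0:u1]; cv2.imwrite('pics/'+o+'.png',cv2.resize(im,None,fx=s,fy=s,interpolation=cv2.INTER_CUBIC))
def tool():
    o=env.get_obs(); return np.array(o['tool_pos']),np.array(o['tool_rot'])
def goal(pos,rpy):
    "shift/turn in tool axes & units from current measured pose"
    p,r=tool(); R0=Ro.from_euler('xyz',r,degrees=True); R1=Ro.from_euler('xyz',rpy,degrees=True)
    print('shift',np.round(R0.inv().apply(np.array(pos)-p)/.03,2),'turn',np.round(np.degrees((R0.inv()*R1).as_rotvec())/6,2))
E
python3 - <<'E'
from h import *
for n in('scene','top'):
    d=shot(n,n+'0'); print(n,d['fovy'],-d['R'].T@d['t'],d['R'][2])
print(env.get_obs())
a=cv2.imread('pics/scene0.png');b=cv2.imread('pics/top0.png')
E
```

```text
pics
scene 57.124970688804275 [ 0.12852284 -0.88317307  0.78395174] [ 0.31249688  0.71611535 -0.62411899]
top 46.317372182476056 [ 0.16513882 -0.11456854  1.71951236] [ 0.20363562  0.00267262 -0.9790431 ]
{'time_s': 0.1, 'qpos': array([70.76586787, 18.43539898, -4.01498675, 83.16852587,  1.2930788 ,
       78.53946468, -3.2592239 ]), 'joint_velocities': array([ 0.00762269, -0.06081107,  0.00166871, -0.05728635,  0.06408629,
        0.05905481, -0.00684972]), 'effort': array([-1.24023095e-04, -4.92571843e+01, -4.05754354e-01, -3.13399172e+01,
       -6.39761123e-02,  3.94750061e-02,  8.73104000e-05]), 'tool_pos': array([ 0.22256588, -0.61022418,  0.24355873]), 'tool_rot': array([-1.79901732e+02,  3.69788270e-03,  2.00436193e+01]), 'force': array([ 0.47425224,  0.11100497, -0.33382407]), 'wrist_torque': array([-0.05554508,  0.03634577,  0.01195635]), 'grasp_force': 0.0, 'grip_width': 0.08700910540771893}
```

View pics/scene0.png

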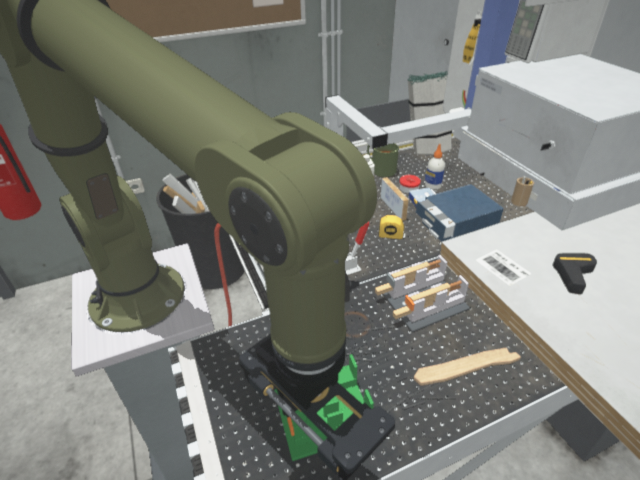

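View pics/top0.png

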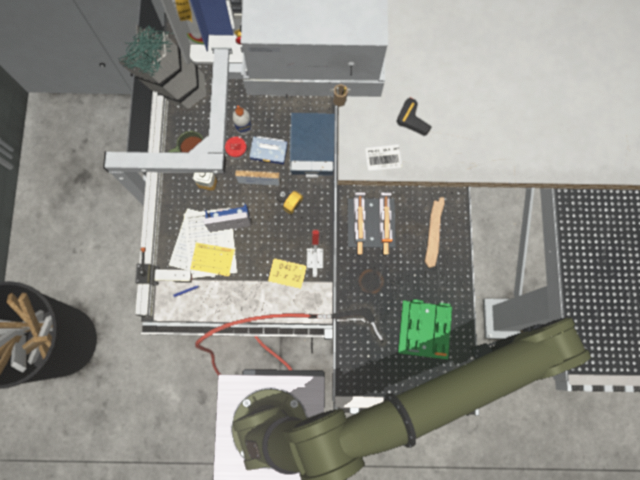

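Scene: magazine at about (430,290), tape measure (391,227), red clamp (360,240), bottle (436,165). Top view: magazine (373,222), green decoy (427,328). Gauge candidates are (228,215) and (257,177) in the top view, so I'll enlarge.

Run:
```python
from h import *
crop('top0','c1',170,90,410,270,3.3)
crop('scene0','c2',340,130,510,330,3)
a=cv2.imread('pics/c1.png');b=cv2.imread('pics/c2.png'); print(a.shape,b.shape)
```

```text
(594, 792, 3) (600, 510, 3)
```

View pics/c1.png

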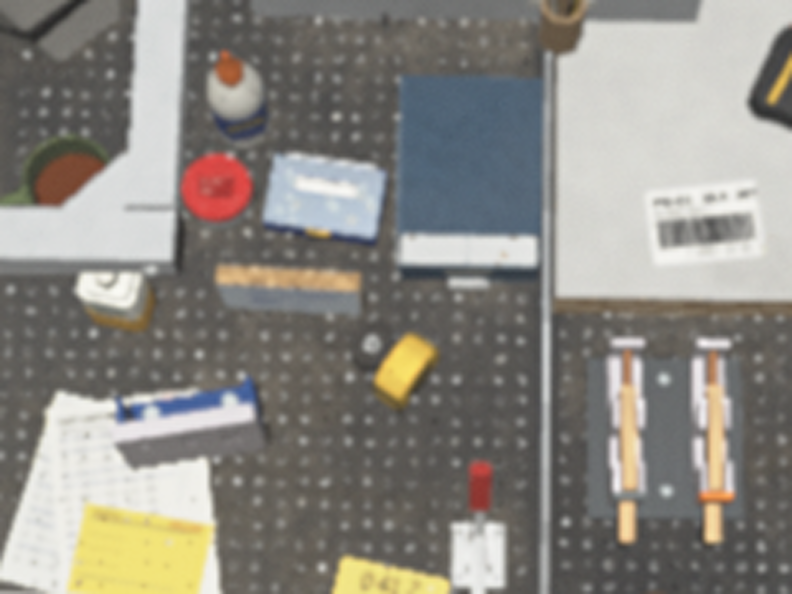

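View pics/c2.png

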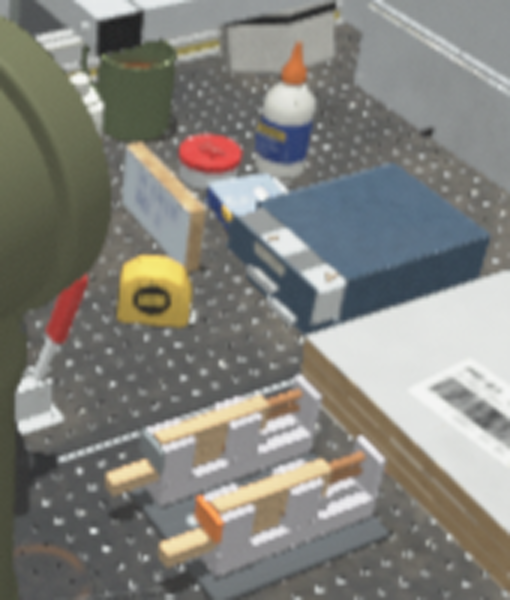

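Gauge = top-view strip at about (227,215): aluminium plate with a blue foot behind it. The plate at (257,177) is wood with text, so it's not the one. White/yellow bottle is at (205,181), tape at (293,201), clamp at (315,245). The orange lane is the right one, lip at (386,240). Now I'll measure with depth.

Run:
```python
from h import *
d=load('top0'); f=foc(d)
v,u=np.mgrid[0:480,0:640]; Z=d['depth']
P=np.stack([(u-d['cx'])/f*Z,(v-d['cy'])/f*Z,Z],-1).reshape(-1,3)
W=((P-d['t'])@d['R']).reshape(480,640,3); C=d['color'].astype(int)
def reg(u0,v0,u1,v1,zl,zh,m=None,name=''):
    M=np.zeros((480,640),bool);M[v0:v1,u0:u1]=1; M&=(Z>0)&(W[...,2]>zl)&(W[...,2]<zh)
    if m is not None:M&=m
    X=W[M]
    r=cv2.minAreaRect((X[:,:2]*1000).astype(np.float32)); print(name,M.sum(),X.mean(0).round(4),'z',np.percentile(X[:,2],[5,50,95]).round(4),'rect c',np.round(r[0],1),np.round(r[1],1),round(r[2],1)); print('   corners',cv2.boxPoints(r).round(0).tolist())
    return X
R,G,B=C[...,0],C[...,1],C[...,2]
reg(200,200,255,235,.095,.115,name='plate top')
reg(200,200,255,235,.01,.09,(B>R+50),name='foot')
reg(192,165,220,192,.085,.12,name='bottle')
reg(280,188,305,215,.045,.07,name='tape')
reg(305,225,325,255,.09,.16,name='clamp')
reg(345,185,400,245,.06,.085,name='mag')
reg(345,235,370,260,.03,.055,name='rodgrey')
reg(375,240,400,260,.03,.055,name='rodorange')
reg(378,230,397,245,.05,.085,(R>200)&(B<100)&(G<160),name='lip')
for n,(a,b) in dict(beam=(217,110),beam2=(130,160),beam3=(215,160),sign=(257,174),box=(311,140),dot=(283,195)).items(): print(n,W[b,a].round(3))
for x in ([.6,-.1,.106],):print(px(d,x))
```

```text
plate top 268 [0.607  0.1473 0.1051] z [0.0978 0.1053 0.1117] rect c [607.6 147.7] [ 20.5 130. ] 9.6
   corners [[587.0, 210.0], [608.0, 82.0], [629.0, 85.0], [607.0, 213.0]]
foot 74 [0.6511 0.1472 0.0269] z [0.0103 0.0137 0.0593] rect c [648.9 153.1] [ 30.7 124.9] 7.4
   corners [[626.0, 213.0], [642.0, 89.0], [672.0, 93.0], [656.0, 217.0]]
bottle 63 [0.7437 0.2242 0.0935] z [0.0859 0.0918 0.1057] rect c [743.1 225.4] [19.6 43.6] 5.2
   corners [[731.0, 246.0], [735.0, 203.0], [755.0, 205.0], [751.0, 248.0]]
tape 189 [ 0.6801 -0.0502  0.0555] z [0.0472 0.0555 0.0634] rect c [680.9 -50.2] [33.7 59.9] 56.1
   corners [[647.0, -47.0], [696.0, -81.0], [715.0, -53.0], [665.0, -19.0]]
clamp 82 [ 0.5528 -0.1222  0.1229] z [0.0985 0.1261 0.1397] rect c [ 554.7 -122.3] [28.5 17.8] 1.4
   corners [[540.0, -114.0], [541.0, -132.0], [569.0, -131.0], [569.0, -113.0]]
mag 625 [ 0.6182 -0.2991  0.0692] z [0.0617 0.0691 0.0759] rect c [ 629.8 -298.3] [153.9 109.2] 0.3
   corners [[552.0, -244.0], [553.0, -353.0], [707.0, -352.0], [706.0, -243.0]]
rodgrey 62 [ 0.5396 -0.2573  0.0432] z [0.0318 0.0434 0.0509] rect c [ 547.1 -256.4] [58.8 18. ] 16.3
   corners [[516.0, -256.0], [521.0, -273.0], [578.0, -257.0], [573.0, -240.0]]
rodorange 67 [ 0.5393 -0.3386  0.0423] z [0.032  0.0428 0.0501] rect c [ 540.  -335.1] [25.2 41. ] 84.7
   corners [[518.0, -346.0], [559.0, -350.0], [562.0, -324.0], [521.0, -321.0]]
lip 12 [ 0.5579 -0.3392  0.0667] z [0.0625 0.0663 0.0707] rect c [ 558.5 -340.4] [ 4.2 24.3] 3.9
   corners [[556.0, -328.0], [557.0, -353.0], [561.0, -352.0], [560.0, -328.0]]
beam [0.902 0.167 0.212]
beam2 [0.747 0.41  0.205]
beam3 [0.75  0.166 0.207]
sign [0.762 0.06  0.064]
box [ 0.866 -0.106  0.09 ]
dot [ 0.707 -0.02   0.026]
[307.7, 221.6]
```

Run:
```python
from h import *
goal([.50,-.339,.2],[180,0,0])
```

```text
shift [11.79 -5.32  1.46] turn [-0.02  0.    3.34]
```

```bash
python3 -m creep '[60,1.4,-0.6,0,0,0,0.4, 60,2.8,-1.3,0,0,0,0.8, 60,4.2,-1.9,0.1,0,0,1.2, 60,5.6,-2.5,0.3,0,0,1.6, 60,7,-3.2,0.6,0,0,2, 60,8.4,-3.8,0.9,0,0,2.4, 60,9.8,-4.4,1.2,0,0,2.8, 60,11,-5,1.4,0,0,3.2, 60,11.79,-5.32,1.46,-0.02,0,3.34, 60,11.79,-5.32,1.46,-0.02,0,3.34, 60,11.79,-5.32,1.46,-0.02,0,3.34]' 40
python3 - <<'E'
from h import *
d=shot('wrist','w1'); c=-d['R'].T@d['t']; p,r=tool(); print(p,r,d['fovy'],c-p,d['R'][2])
for X in ([.517,-.339,.044],[.557,-.339,.044],p+[0,0,-.022],[.56,-.298,.03]): print(px(d,X))
E
```

```text
time_s: 1.2
tool_pos: [0.5002, -0.3391, 0.2002]
tool_rot: [179.9, 0.1, 0.1]
force: [-1.0, -0.4, -1.0]
grip_width: 0.0601
grasp_force: 0.0
[ 0.49948129 -0.34037338  0.20040562] [ 1.79854559e+02  4.84408940e-02 -3.78302088e-02] 63.317676947402894 [0.08224412 0.00230088 0.13995082] [-0.29841478 -0.00357981 -0.95442957]
[320.5, 202.3]
[320.7, 149.7]
[324.0, 302.2]
[268.0, 144.0]
```

View pics/w1.png

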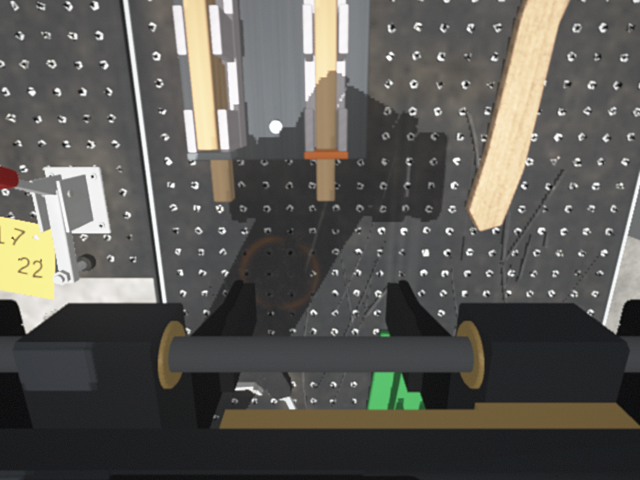

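Tail of the orange-lane rod is at (326,200), the lip at (326,155), and the rod is straight along x. Refining.

Run:
```python
from h import *
d=load('w1')
for u,v,z in((326,200,.044),(326,162,.044),(326.5,155,.072),(326.5,155,None),(326,190,None),(223,201,.044),(221,164,.044),(326,5,None)): print(u,v,pt(d,u,v,z))
goal([.535,-.342,.034+.003],[180,0,0]); goal([.535,-.342,.09],[180,0,0])
```

```text
326 200 [ 0.51882034 -0.34323262  0.044     ]
326 162 [ 0.54793021 -0.34299414  0.044     ]
326.5 155 [ 0.55581547 -0.3428297   0.072     ]
326.5 155 [ 0.55555763 -0.34287704  0.06932944]
326 190 [ 0.5266484  -0.34316837  0.04400791]
223 201 [ 0.51774882 -0.26340322  0.044     ]
221 164 [ 0.54614164 -0.26390574  0.044     ]
326 5 [ 0.64567    -0.3417562   0.07189689]
shift [1.19 0.04 5.45] turn [ 0.02  0.01 -0.01]
shift [1.19 0.04 3.68] turn [ 0.02  0.01 -0.01]
```

```bash
python3 -m creep '[60,0.6,0.08,1.3,0,0,0, 60,1.25,0.08,2.6,0,0,0, 50,1.25,0.08,3.8,0,0,0, 40,1.25,0.08,4.8,0,0,0, 40,1.25,0.08,5.35,0,0,0, 40,1.25,0.08,5.35,0,0,0, 20,1.25,0.08,5.35,0,0,0, 0,1.25,0.08,5.35,0,0,0, 0,1.25,0.08,5.35,0,0,0, 0,1.25,0.08,5.35,0,0,0, 0,1.25,0.08,5.35,0,0,0, 0,1.25,0.08,5.35,0,0,0]' 40
```

```text
time_s: 2.45
tool_pos: [0.5384, -0.3426, 0.0414]
tool_rot: [179.8, -0.1, 0.0]
force: [-2.1, 0.7, 4.9]
grip_width: 0.0137
grasp_force: 40.0
```

```bash
python3 -m creep '[0,-0.3,0,0,0,0,0, 0,-0.7,0,0,0,0,0, 0,-1.1,0,0,0,0,0, 0,-1.5,0,0,0,0,0, 0,-1.9,0,0,0,0,0, 0,-2.3,0,0,0,0,0, 0,-2.8,0,0,0,0,0, 0,-3.3,0,0,0,0,0, 0,-3.8,0,0,0,0,0, 0,-4.3,0,0,0,0,0, 0,-4.8,0,0,0,0,0, 0,-4.8,0,0,0,0,0]' && python3 -m creep '[0,0,0,-0.8,0,0,0, 0,0,0,-2,0,0,0, 0,0,0,-3.4,0,0,0, 0,0,0,-4.8,0,0,0, 0,0,0,-5.3,0,0,0, 0,0,0,-5.3,0,0,0, 0,0,0,-5.3,0,0,0]'
python3 - <<'E'
from h import *
d=shot('wrist','w2'); p,r=tool();print(p,r)
for L in (63,98): print(px(d,Ro.from_euler('xyz',r,degrees=True).apply([L/1000+.018,0,.003])+p))
E
```

```text
time_s: 3.65
tool_pos: [0.391, -0.3427, 0.04]
tool_rot: [179.9, 0.1, -0.1]
force: [0.3, 0.3, -0.5]
grip_width: 0.0131
grasp_force: 40.0
time_s: 4.35
tool_pos: [0.3938, -0.3416, 0.1986]
tool_rot: [179.9, -0.0, 0.0]
force: [0.2, 0.5, -1.5]
grip_width: 0.0136
grasp_force: 40.0
[ 0.39331678 -0.34128154  0.19770494] [1.79967485e+02 7.68429026e-02 2.21853275e-02]
[321.3, 117.9]
[321.6, 6.3]
```

View pics/w2.png

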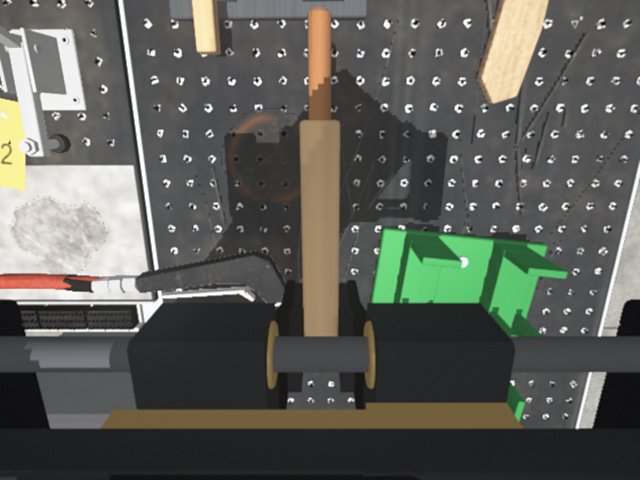

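The rod is out and held straight: tip at (320,8), shoulder at row 122. The tenon looks about 8 mm thick, but the gauge will decide. Carrying it over the clamp.

Run:
```python
from h import *
d=load('w2'); p,r=tool(); R=Ro.from_euler('xyz',r,degrees=True)
for u,v in((319.5,14),(319.5,60),(319.5,112),(320,130),(320,200),(320,260)): print(u,v,(R.inv().apply(pt(d,u,v)-p)*1000).round(1))
goal([.46,-.10,.22],[180,0,0])
```

```text
319.5 14 [113.   -0.7  -0.6]
319.5 60 [99.4 -0.7 -0.7]
319.5 112 [83.  -0.6 -0. ]
320 130 [77.1 -0.5 -3.3]
320 200 [52.7 -0.4 -3.2]
320 260 [29.7 -0.4 -3.5]
shift [ 2.22 -8.04 -0.75] turn [0.01 0.01 0.  ]
```

```bash
python3 -m creep '[0,0.5,-1.4,-0.2,0,0,0, 0,0.9,-2.8,-0.4,0,0,0, 0,1.3,-4.2,-0.6,0,0,0, 0,1.6,-5.6,-0.7,0,0,0, 0,1.9,-7,-0.7,0,0,0, 0,2.2,-8.1,-0.7,0,0,0, 0,2.2,-8.1,-0.7,0,0,0]'
python3 - <<'E'
from h import *
y=np.radians(9.5); F=np.array([.599,.1465]); ax=np.array([np.cos(y),np.sin(y)]); ay=np.array([-ax[1],ax[0]])
q=F-.17*ax+.019*ay; print(q); goal([*q,.17],(Ro.from_euler('z',9.5,degrees=True)*Ro.from_euler('y',-30,degrees=True)*Ro.from_euler('x',180,degrees=True)).as_euler('xyz',degrees=True))
E
```

```text
time_s: 5.1
tool_pos: [0.4601, -0.0929, 0.2182]
tool_rot: [-180.0, 0.1, 0.5]
force: [0.2, -0.4, 1.2]
grip_width: 0.0137
grasp_force: 40.0
[0.42819554 0.13718133]
shift [-0.99 -7.68  1.61] turn [ 0.38  5.   -1.46]
```

```bash
python3 -m creep '[0,-0.2,-1.4,0,0.06,0.8,-0.25, 0,-0.4,-2.8,0.2,0.13,1.7,-0.5, 0,-0.6,-4.2,0.6,0.2,2.6,-0.8, 0,-0.8,-5.6,1,0.27,3.6,-1.05, 0,-0.9,-7,1.4,0.34,4.5,-1.3, 0,-0.99,-7.68,1.6,0.38,5,-1.46, 0,-0.99,-7.68,1.6,0.38,5,-1.46, 0,-0.99,-7.68,1.6,0.38,5,-1.46, 0,-0.99,-7.68,1.6,0.38,5,-1.46]'
python3 - <<'E'
from h import *
d=shot('wrist','w3'); p,r=tool();print(p,r)
y=np.radians(9.5); F=np.array([.599,.1465]); ax=np.array([np.cos(y),np.sin(y)]); ay=np.array([-ax[1],ax[0]])
for a,z in((.038,.08),(0,.066),(-.038,.052),(.065,.106),(-.065,.106)): print(px(d,[*(F+a*ay),z]))
im=cv2.imread('pics/w3.png')[0:260,120:520]; cv2.imwrite('pics/w3c.png',cv2.resize(im,None,fx=2,fy=2,interpolation=cv2.INTER_CUBIC))
E
```

```text
time_s: 6.0
tool_pos: [0.4523, 0.1095, 0.1461]
tool_rot: [178.6, -25.8, 8.3]
force: [0.2, -1.2, 0.3]
grip_width: 0.0135
grasp_force: 40.0
[0.45029822 0.11476966 0.14481698] [178.83021613 -25.66465075   8.73836664]
[232.4, 74.2]
[293.9, 85.2]
[348.8, 94.9]
[174.6, 49.0]
[405.0, 46.0]
```

View pics/w3c.png

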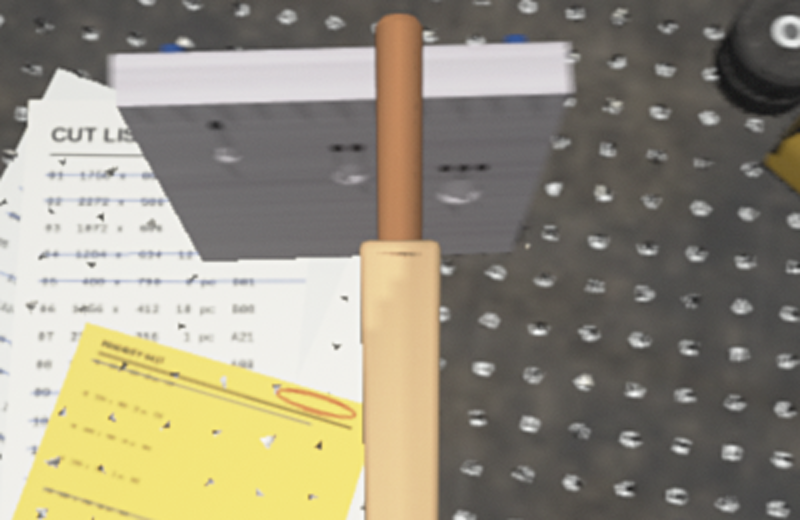

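Holes in full-image pixels: tight (234,77), middle (295,88), wide (349,97). Plate top front edge runs (177.5,53.5)–(406,47), base corners are (221.5,130.5) and (376,124.5). Predictions agree within about 2 px, so I'll fit the pose.

Run:
```python
from h import *
from scipy.optimize import least_squares
d=load('w3')
obs=[((.065,.106),(177.5,53.5)),((-.065,.106),(406,47)),((.065,0),(221.5,130.5)),((-.065,0),(376,124.5)),((.038,.08),(234,76.5)),((0,.066),(294.7,87)),((-.038,.052),(349,96))]
def res(q,free=True):
    a=np.array([-np.sin(q[2]),np.cos(q[2])]); o=[]
    for (y,z),uv in obs: o+=list(np.array(px(d,[*(q[:2]+y*a),z+q[3]]))-uv)
    return o
for n in (3,4):
    s=least_squares(lambda x:res(list(x)+[0]*(4-n)),[.599,.1465,.16,0][:n],diff_step=1e-3,x_scale=[.01,.01,.05,.01][:n])
    print(s.x[:2],np.degrees(s.x[2]),s.x[3:],np.round(s.fun,1))
# depth plane of the front face
f=foc(d);v,u=np.mgrid[58:110,180:400]; Z=d['depth'][58:110,180:400]
P=np.stack([(u-d['cx'])/f*Z,(v-d['cy'])/f*Z,Z],-1).reshape(-1,3); W=(P-d['t'])@d['R']
x0,y0,th=.599,.1465,np.radians(9.5)
k=(Z.ravel()>0)&(abs((W[:,0]-x0)*np.cos(th)+(W[:,1]-y0)*np.sin(th))<.006)&(W[:,2]<.1)&(W[:,2]>.02)
A=np.c_[W[k,1]-y0,np.ones(k.sum())]; c=np.linalg.lstsq(A,W[k,0],rcond=None)[0]; print(k.sum(),'face slope yaw',np.degrees(np.arctan(-c[0])),'x at y0',c[1])
t=np.median(d['depth'][10:30,315:322]);print(t)
p,r=tool();print(p,r,env.get_obs()['time_s'],env.get_obs()['joint_velocities'].round(1))
```

```text
[0.59797938 0.14537538] 9.488055563835486 [] [-1.3 -2.6  0.8  0.9 -1.2 -0.5  0.3  2.7 -0.1 -0.5  0.7 -0.2  1.2  0.5]
[0.59797938 0.14537538] 9.488055551339357 [0.] [-1.3 -2.6  0.8  0.9 -1.2 -0.5  0.3  2.7 -0.1 -0.5  0.7 -0.2  1.2  0.5]
9025 face slope yaw 10.566343952345996 x at y0 0.5980110506891458
0.12578419
[0.45029822 0.11476966 0.14481698] [178.83021613 -25.66465075   8.73836664] 6.05 [  6.8   0.3  -2.5  -1.7 -11.2   1.8  14.2]
```

```bash
sed -i 's/return \[round(float(p\[0\]\/p\[2\]\*f+d\[.cx.\]),1),round(float(p\[1\]\/p\[2\]\*f+d\[.cy.\]),1)\]/return [float(p[0]\/p[2]*f+d["cx"]),float(p[1]\/p[2]*f+d["cy"])]/' h.py; grep -n 'def px' -A1 h.py
python3 -m creep '[0,0,0,0,0,0,0, 0,0,0,0,0,0,0, 0,0,0,0,0,0,0, 0,0,0,0,0,0,0]'
python3 - <<'E'
from h import *
d=shot('wrist','w4'); p,r=tool();print(p,r,env.get_obs()['joint_velocities'].round(1))
im=cv2.imread('pics/w4.png')[0:180,150:430]; cv2.imwrite('pics/w4c.png',cv2.resize(im,None,fx=2.8,fy=2.8,interpolation=cv2.INTER_CUBIC))
E
```

```text
15:def px(d,X):
16-    p=d['R']@np.array(X)+d['t']; f=foc(d); return [float(p[0]/p[2]*f+d["cx"]),float(p[1]/p[2]*f+d["cy"])]
time_s: 6.45
tool_pos: [0.4545, 0.1093, 0.1489]
tool_rot: [179.0, -25.9, 8.0]
force: [-0.4, 0.4, -0.5]
grip_width: 0.0142
grasp_force: 40.0
[0.45441925 0.10950115 0.14890295] [178.99809102 -25.92872094   7.98465513] [-0.7 -0.1 -0.1  0.1  0.2 -0.  -0.2]
```

View pics/w4c.png

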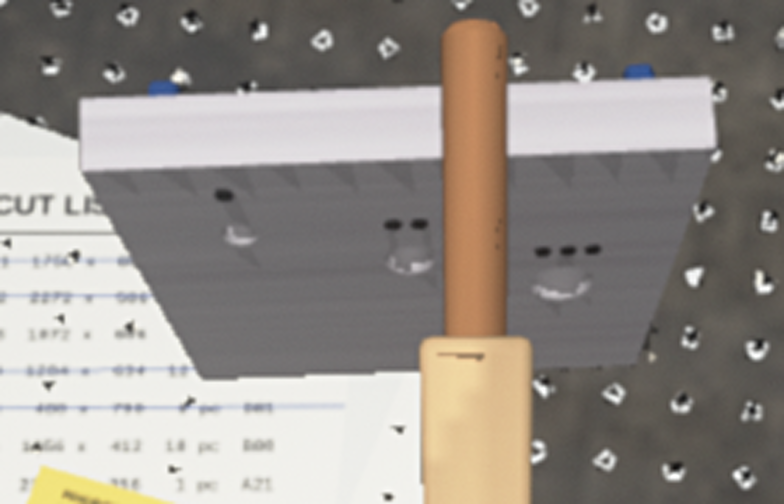

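```bash
cat > fit.py <<'E'
from h import *
from scipy.optimize import least_squares
d=load('w4')
obs=[((.065,.106),(180,61.4),1),((-.065,.106),(404.3,53.2),1),((.065,0),(222.5,135.4),1),((-.065,0),(376.8,128.9),1),((.038,.08),(235.7,84),.4),((0,.066),(296.4,91.5),.4),((-.038,.052),(351,100.5),.4)]
def res(q):
    a=np.array([-np.sin(q[2]),np.cos(q[2])]); o=[]
    for (y,z),uv,w in obs:
        e=np.array(px(d,[*(q[:2]+y*a),z+q[3]/10]))-uv; o+=[e[0],e[1]*w]
    return o
for n in (3,4):
    s=least_squares(lambda x:res(list(x)+[0]*(4-n)),[.599,.1465,.16,.01][:n])
    print(s.x[:2],np.degrees(s.x[2]),s.x[3:]/10,np.round(s.fun,1))
f=foc(d);v,u=np.mgrid[66:125,185:400]; Z=d['depth'][66:125,185:400]
P=np.stack([(u-d['cx'])/f*Z,(v-d['cy'])/f*Z,Z],-1).reshape(-1,3); W=(P-d['t'])@d['R']
x0,y0,th=.598,.1455,np.radians(9.5)
k=(Z.ravel()>0)&(abs((W[:,0]-x0)*np.cos(th)+(W[:,1]-y0)*np.sin(th))<.007)&(W[:,2]<.1)&(W[:,2]>.01)
A=np.c_[W[k,1]-y0,np.ones(k.sum())]; c=np.linalg.lstsq(A,W[k,0],rcond=None)[0]; print(k.sum(),'yaw',np.degrees(np.arctan(-c[0])),'x at y0',c[1])
p,r=tool(); R=Ro.from_euler('xyz',r,degrees=True)
for u,v in((319.3,13),(319.3,60),(319.3,110),(320,130),(320,200)): print((R.inv().apply(pt(d,u,v)-p)*1000).round(1))
E
python3 fit.py
```

```text
[0.59815425 0.14434113] 10.582855130774233 [] [-1.3 -0.6  1.8 -0.9 -0.2  0.9  0.1  0.9 -0.1 -0.2 -0.   0.4 -0.3  0.1]
[0.5995151  0.14468267] 10.571170190633541 [-0.00245334] [ 0.  -0.4  0.5 -0.5  0.4  0.5 -0.6  0.6  0.5 -0.2 -0.1  0.4 -0.9  0. ]
9779 yaw 10.565613505330946 x at y0 0.5981733723387946
[113.   -1.    0.6]
[99.1 -1.   0.5]
[83.3 -1.   0.9]
[76.7 -0.7 -1.8]
[52.5 -0.7 -3. ]
```

```bash
cat >> h.py <<'E'
YAW=10.5
def gp(pos_g,F=(.5985,.1445)):
    "world TCP so that the tip is at gauge coords pos_g (m)"
    R=Ro.from_euler('z',YAW,degrees=True); return R.apply(np.array(pos_g)-[.1155,.0008,-.0036])+[*F,0]
def tipg(F=(.5985,.1445)):
    p,r=tool(); R=Ro.from_euler('z',YAW,degrees=True); T=Ro.from_euler('xyz',r,degrees=True)
    print('tip in gauge mm',(R.inv().apply(p+T.apply([.1155,-.0008,.0036])-[*F,0])*1000).round(1),'rot',r.round(2),'F gauge',R.inv().apply(env.get_obs()['force']).round(1))
E
python3 - <<'E'
from h import *
q=gp([-.02,.038,.08]); print(q); goal(q,[180,0,YAW])
E
```

```text
[0.4584898  0.15638417 0.0836    ]
shift [-0.64 -1.57  2.08] turn [ 0.26 -4.32 -0.45]
```

```bash
python3 -m creep '[0,-0.2,-0.4,0.4,0.04,-0.7,-0.1, 0,-0.35,-0.8,0.8,0.1,-1.6,-0.17, 0,-0.5,-1.2,1.3,0.16,-2.6,-0.28, 0,-0.6,-1.5,1.8,0.2,-3.6,-0.38, 0,-0.64,-1.57,2.08,0.26,-4.32,-0.45, 0,-0.64,-1.57,2.08,0.26,-4.32,-0.45, 0,-0.64,-1.57,2.08,0.26,-4.32,-0.45, 0,-0.64,-1.57,2.08,0.26,-4.32,-0.45, 0,-0.64,-1.57,2.08,0.26,-4.32,-0.45, 0,-0.64,-1.57,2.08,0.26,-4.32,-0.45]'
python3 - <<'E'
from h import *
tipg(); q=gp([-.003,.038,.08]); goal(q,[180,0,YAW])
E
```

```text
time_s: 7.5
tool_pos: [0.4573, 0.1579, 0.0841]
tool_rot: [-180.0, -0.1, 10.7]
force: [0.3, -0.2, -0.8]
grip_width: 0.0135
grasp_force: 40.0
tip in gauge mm [-20.9  40.1  80.6] rot [-1.7999e+02 -6.0000e-02  1.0700e+01] F gauge [ 0.3 -0.2 -0.8]
shift [0.6  0.06 0.02] turn [-0.   -0.01  0.03]
```

```bash
python3 -m creep '[0,0.3,0.05,0,0,0,0, 0,0.5,0.05,0,0,0,0, 0,0.6,0.05,0,0,0,0, 0,0.6,0.05,0,0,0,0]'; python3 -m creep '[0,0.04,0,0,0,0,0, 0,0.07,0,0,0,0,0, 0,0.07,0,0,0,0,0]';python3 -c "
from h import *
tipg()"
```

```text
time_s: 7.9
tool_pos: [0.4761, 0.16, 0.0833]
tool_rot: [180.0, 0.0, 10.7]
force: [-0.1, -0.1, -0.8]
grip_width: 0.0135
grasp_force: 40.0
time_s: 8.2
tool_pos: [0.4775, 0.1603, 0.0833]
tool_rot: [180.0, 0.0, 10.7]
force: [0.2, 0.3, -0.3]
grip_width: 0.0132
grasp_force: 40.0
tip in gauge mm [-0.6 38.8 79.6] rot [1.7999e+02 4.0000e-02 1.0710e+01] F gauge [ 0.2  0.2 -0.3]
```

```bash
python3 -m creep '[0,0.03,0,0,0,0,0, 0,0.06,0,0,0,0,0, 0,0.06,0,0,0,0,0]'; python3 -m creep '[0,0.03,0,0,0,0,0, 0,0.05,0,0,0,0,0, 0,0.05,0,0,0,0,0]';python3 -c "
from h import *
tipg()"
```

```text
time_s: 8.5
tool_pos: [0.4786, 0.1605, 0.0831]
tool_rot: [180.0, 0.1, 10.7]
force: [-2.5, 1.0, 0.9]
grip_width: 0.0133
grasp_force: 40.0
time_s: 8.8
tool_pos: [0.4788, 0.1605, 0.0826]
tool_rot: [180.0, 0.3, 10.7]
force: [-6.2, -0.5, 0.9]
grip_width: 0.0133
grasp_force: 40.0
tip in gauge mm [ 0.7 38.8 78.4] rot [179.97   0.3   10.71] F gauge [-6.2  0.7  0.9]
```

The contact is firm at the plate face (6 N, no advance), so the tight hole refuses the tenon. Backing off to the middle hole.

```bash
python3 -m creep '[0,-0.2,0,0,0,0,0, 0,-0.5,0,0,0,0,0, 0,-0.5,0,0,0,0,0, 0,-0.5,0,0,0,0,0]'
python3 - <<'E'
from h import *
tipg(); goal(gp([-.003,0,.066]),[180,0,YAW]); goal(gp([-.012,0,.066]),[180,0,YAW])
d=load('w4')
E
```

```text
time_s: 9.2
tool_pos: [0.4663, 0.1582, 0.0837]
tool_rot: [-180.0, -0.1, 10.7]
force: [0.0, -0.5, -1.0]
grip_width: 0.0136
grasp_force: 40.0
tip in gauge mm [-12.   38.8  80.2] rot [-1.7999e+02 -5.0000e-02  1.0700e+01] F gauge [-0.1 -0.5 -1. ]
shift [0.29 1.28 0.47] turn [-0.   -0.01  0.03]
shift [-0.01  1.28  0.47] turn [-0.   -0.01  0.03]
```

```bash
python3 -m creep '[0,0,0.5,0.2,0,0,0, 0,0,1,0.4,0,0,0.03, 0,0,1.28,0.47,0,0,0.03, 0,0,1.28,0.47,0,0,0.03, 0,0,1.28,0.47,0,0,0.03, 0,0.3,1.28,0.47,0,0,0.03, 0,0.3,1.28,0.47,0,0,0.03, 0,0.4,1.28,0.47,0,0,0.03, 0,0.45,1.28,0.47,0,0,0.03, 0,0.5,1.28,0.47,0,0,0.03, 0,0.5,1.28,0.47,0,0,0.03]';python3 -c "
from h import *
tipg()"
```

```text
time_s: 10.3
tool_pos: [0.4881, 0.1233, 0.0693]
tool_rot: [180.0, 0.0, 10.5]
force: [-0.1, -0.3, -0.6]
grip_width: 0.0135
grasp_force: 40.0
tip in gauge mm [ 3.1  0.1 65.7] rot [1.7999e+02 1.0000e-02 1.0520e+01] F gauge [-0.1 -0.2 -0.6]
```

The tip is 3 mm in with no force, so it passes. Continuing.

```bash
python3 -m creep '[0,0.08,0,0,0,0,0, 0,0.16,0,0,0,0,0, 0,0.24,0,0,0,0,0, 0,0.3,0,0,0,0,0, 0,0.36,0,0,0,0,0, 0,0.36,0,0,0,0,0]';python3 -c "
from h import *
tipg()"
```

```text
time_s: 10.9
tool_pos: [0.4988, 0.1252, 0.0693]
tool_rot: [180.0, 0.0, 10.5]
force: [0.1, -0.6, 0.2]
grip_width: 0.0136
grasp_force: 40.0
tip in gauge mm [13.9  0.  65.6] rot [1.7999e+02 2.0000e-02 1.0520e+01] F gauge [-0.1 -0.6  0.2]
```

```bash
python3 -m creep '[0,0.12,0,0,0,0,0, 0,0.24,0,0,0,0,0, 0,0.36,0,0,0,0,0, 0,0.48,0,0,0,0,0, 0,0.58,0,0,0,0,0, 0,0.64,0,0,0,0,0, 0,0.64,0,0,0,0,0]'; python3 -m creep '[0,0.03,0,0,0,0,0, 0,0.06,0,0,0,0,0, 0,0.06,0,0,0,0,0]';python3 -c "
from h import *
tipg()"
```

```text
time_s: 11.6
tool_pos: [0.5177, 0.1287, 0.0692]
tool_rot: [180.0, 0.0, 10.5]
force: [-0.8, -0.6, 0.9]
grip_width: 0.0136
grasp_force: 40.0
time_s: 11.9
tool_pos: [0.5192, 0.129, 0.0692]
tool_rot: [180.0, 0.0, 10.5]
force: [0.1, 1.0, -0.7]
grip_width: 0.0137
grasp_force: 40.0
tip in gauge mm [34.7  0.1 65.6] rot [1.7999e+02 3.0000e-02 1.0520e+01] F gauge [ 0.3  0.9 -0.7]
```

```bash
python3 -m creep '[0,0.03,0,0,0,0,0, 0,0.05,0,0,0,0,0, 0,0.05,0,0,0,0,0]'; python3 -m creep '[0,0.03,0,0,0,0,0, 0,0.06,0,0,0,0,0, 0,0.06,0,0,0,0,0]';python3 -c "
from h import *
tipg()"
```

```text
time_s: 12.2
tool_pos: [0.5198, 0.1292, 0.069]
tool_rot: [180.0, 0.1, 10.5]
force: [-2.8, -1.0, 1.1]
grip_width: 0.0137
grasp_force: 40.0
time_s: 12.5
tool_pos: [0.5199, 0.1291, 0.0685]
tool_rot: [180.0, 0.4, 10.5]
force: [-7.3, -1.5, 4.1]
grip_width: 0.0136
grasp_force: 40.0
tip in gauge mm [35.4  0.1 64.2] rot [179.98   0.36  10.52] F gauge [-7.4 -0.1  4.1]
```

Shoulder is seated at 35 mm, 7 N. Relieving the push, softening the grip, then opening.

```bash
python3 -m creep '[0,-0.03,0,-0.02,0,0,0, 0,-0.03,0,-0.02,0,0,0]' 10; python3 -m creep '[0,0,0,0,0,0,0, 0,0,0,0,0,0,0, 0,0,0,0,0,0,0]' 3; python3 -m creep '[20,0,0,0,0,0,0, 30,0,0,0,0,0,0, 40,0,0,0,0,0,0, 40,0,0,0,0,0,0, 40,0,0,0,0,0,0]'
python3 - <<'E'
from h import *
tipg(); d=shot('wrist','w5')
for v in (10,60,100,130,180,240,300):
  w=pt(d,320,v); print(v,None if w is None else w.round(4))
E
```

```text
time_s: 12.7
tool_pos: [0.5199, 0.1292, 0.069]
tool_rot: [180.0, 0.2, 10.5]
force: [-4.2, 0.4, -1.5]
grip_width: 0.0137
grasp_force: 10.0
time_s: 13.0
tool_pos: [0.5214, 0.1295, 0.0698]
tool_rot: [180.0, 0.0, 10.5]
force: [-3.4, -0.4, -0.8]
grip_width: 0.0138
grasp_force: 3.0
time_s: 13.5
tool_pos: [0.5219, 0.1294, 0.0701]
tool_rot: [180.0, -0.0, 10.5]
force: [0.3, 0.5, -0.2]
grip_width: 0.0383
grasp_force: 0.0
tip in gauge mm [37.4 -0.  66.5] rot [ 1.7999e+02 -2.0000e-02  1.0510e+01] F gauge [ 0.4  0.5 -0.2]
10 [0.647  0.1537 0.0098]
60 [0.6187 0.1484 0.0729]
100 [0.6055 0.1458 0.1061]
130 [0.597  0.1443 0.0683]
180 [0.5795 0.141  0.0675]
240 [0.555  0.1364 0.062 ]
300 [0.526 0.131 0.056]
```

View pics/w5.png

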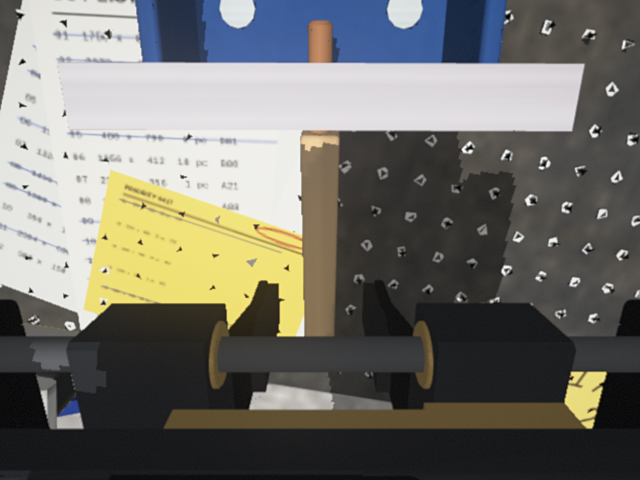

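The rod hangs in the middle hole with its shoulder at the plate (row ~132) and tenon tip out behind at (320,21). The tail droops slightly. Next: is it static, and how deep is it?

```bash
python3 -m creep '[40,0,0,0,0,0,0, 40,0,0,0,0,0,0, 40,0,0,0,0,0,0, 40,0,0,0,0,0,0, 40,0,0,0,0,0,0]'|head -1
python3 - <<'E'
from h import *
a=load('w5'); d=shot('wrist','w6'); R=Ro.from_euler('z',YAW,degrees=True)
print('diff',np.abs(a['color'].astype(int)-d['color'])[10:330,290:350].max(2).mean())
for v in (23,28,40,55,132,136,145,160,200,240,280,320):
  w=pt(d,320,v); print(v,(R.inv().apply(w-[.5985,.1445,0])*1000).round(1), (R.inv().apply(pt(a,320,v)-[.5985,.1445,0])*1000).round(1))
E
```

```text
time_s: 14.05
diff 4.15890625
23 [30.5  0.2 74.5] [30.9  0.1 74.5]
28 [29.1  0.2 74.3] [29.5  0.1 74.8]
40 [25.7  0.2 74.1] [26.2  0.1 74. ]
55 [21.5  0.2 73.5] [21.9  0.1 73.5]
132 [-2.6  0.1 68.3] [-2.2  0.1 68.3]
136 [-3.9  0.1 70.2] [-3.5  0.1 70.7]
145 [-6.9  0.1 70.6] [-6.6  0.1 70. ]
160 [-12.3   0.1  68.5] [-11.9   0.   69. ]
200 [-27.5   0.1  65.8] [-27.2   0.   65.5]
240 [-44.5   0.   62. ] [-44.2  -0.   62. ]
280 [-63.8  -0.   57.7] [-63.5  -0.1  57.6]
320 [-85.5  -0.1  52.9] [-85.2  -0.1  53. ]
```

It's static, but it slid back about 2 mm as the tail dropped. I'll raise the hand, close it and nudge the tail forward until the shoulder touches.

```bash
python3 -m creep '[40,0,0,-0.6,0,0,0, 40,0,0,-1.7,0,0,0, 0,-0.8,0,-1.7,0,0,0, 0,-1.6,0,-1.7,0,0,0, 0,-2.2,0,-1.7,0,0,0, 0,-2.2,0,-1.7,0,0,0, 0,-2.2,0,-0.7,0,0,0, 0,-2.2,0,0.3,0,0,0, 0,-2.2,0,0.3,0,0,0, 0,-2.2,0,0.3,0,0,0]' 10
python3 - <<'E'
from h import *
tipg(); d=shot('wrist','w7'); R=Ro.from_euler('z',YAW,degrees=True)
E
```

```text
time_s: 15.1
tool_pos: [0.457, 0.1174, 0.061]
tool_rot: [180.0, 0.1, 10.5]
force: [0.1, 0.8, 0.4]
grip_width: 0.0003
grasp_force: 0.0
tip in gauge mm [-28.6  -0.   57.3] rot [1.7999e+02 7.0000e-02 1.0520e+01] F gauge [0.2 0.7 0.4]
```

View pics/w7.png

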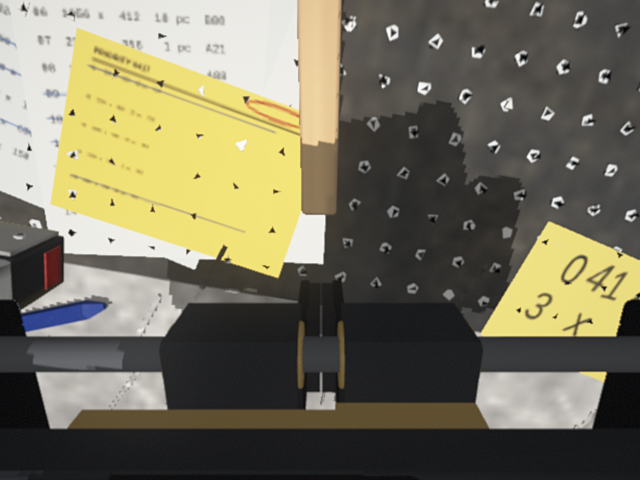

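Tail edge is at (319,212) and the closed fingers are centred behind it at column 322. Advancing.

```bash
python3 - <<'E'
from h import *
d=load('w7'); R=Ro.from_euler('z',YAW,degrees=True)
for v in (150,207): print((R.inv().apply(pt(d,319,v)-[.5985,.1445,0])*1000).round(1))
E
python3 -m creep '[0,0.3,0,0,0,0,0, 0,0.6,0,0,0,0,0, 0,0.75,0,0,0,0,0, 0,0.75,0,0,0,0,0, 0,0.8,0,0,0,0,0, 0,0.85,0,0,0,0,0, 0,0.9,0,0,0,0,0, 0,0.9,0,0,0,0,0]'; python3 -m creep '[0,0.03,0,0,0,0,0, 0,0.06,0,0,0,0,0, 0,0.06,0,0,0,0,0]'; python3 -m creep '[0,0.03,0,0,0,0,0, 0,0.06,0,0,0,0,0, 0,0.06,0,0,0,0,0]'
```

```text
[-74.7   0.4  55.9]
[-97.3   0.4  50.3]
time_s: 15.95
tool_pos: [0.4832, 0.1223, 0.0609]
tool_rot: [180.0, 0.0, 10.5]
force: [0.5, 0.2, 0.3]
grip_width: 0.0006
grasp_force: 0.0
time_s: 16.25
tool_pos: [0.4851, 0.1226, 0.0609]
tool_rot: [180.0, 0.0, 10.5]
force: [0.7, 1.0, -0.3]
grip_width: 0.0005
grasp_force: 0.0
time_s: 16.55
tool_pos: [0.4868, 0.123, 0.0609]
tool_rot: [180.0, 0.0, 10.5]
force: [-0.4, 1.2, 1.1]
grip_width: 0.0005
grasp_force: 0.0
```

```bash
for i in 1 2; do python3 -m creep '[0,0.03,0,0,0,0,0, 0,0.06,0,0,0,0,0, 0,0.06,0,0,0,0,0]' | sed -n 2,4p; done
```

```text
tool_pos: [0.4886, 0.1233, 0.0609]
tool_rot: [180.0, 0.0, 10.5]
force: [0.6, -0.5, -0.4]
tool_pos: [0.4897, 0.1235, 0.0605]
tool_rot: [180.0, 0.1, 10.5]
force: [-1.0, 0.8, -0.4]
```

```bash
for i in 1 2; do python3 -m creep '[0,0.03,0,0,0,0,0, 0,0.05,0,0,0,0,0, 0,0.05,0,0,0,0,0]' | sed -n 2,4p; done
```

```text
tool_pos: [0.4903, 0.1236, 0.0601]
tool_rot: [180.0, 0.2, 10.5]
force: [-5.2, -0.9, -0.7]
tool_pos: [0.4906, 0.1236, 0.0596]
tool_rot: [180.0, 0.4, 10.5]
force: [-6.9, -0.6, -0.5]
```

Shoulder is home: the stop is firm and the rod moved only about 1 mm. Backing away and up.

```bash
python3 -m creep '[0,-0.2,0,0,0,0,0, 0,-0.8,0,0,0,0,0, 0,-1.2,0,-0.3,0,0,0, 0,-1.3,0,-1.6,0,0,0, 0,-1.3,0,-3,0,0,0, 0,-1,0,-4.4,0,0,0, 0,-1,0,-5.5,0,0,0, 0,-1,0,-5.5,0,0,0, 0,-1,0,-5.5,0,0,0]' | head -3
python3 - <<'E'
from h import *
d=shot('wrist','w8'); s=shot('scene','s8'); t=shot('top','t8'); a=load('top0')
print(px(d,[.58,.14,.06]),px(s,[.58,.14,.06]))
g=cv2.resize(cv2.imread('pics/t8.png')[150:260,180:400],None,fx=1.8,fy=1.8,interpolation=cv2.INTER_CUBIC)
w=cv2.imread('pics/w8.png')[:,:]; w=cv2.resize(w,(396,297))
c=cv2.resize(cv2.imread('pics/s8.png')[130:330,330:500],None,fx=2.4,fy=2.4,interpolation=cv2.INTER_CUBIC)[:495]
L=np.vstack([g,w]); H=max(len(L),len(c)); L=np.pad(L,((0,H-len(L)),(0,0),(0,0))); c=np.pad(c,((0,H-len(c)),(0,0),(0,0)))
cv2.imwrite('pics/m8.png',np.hstack([L,c[:,:400]]))
E
```

```text
time_s: 18.65
tool_pos: [0.4652, 0.1191, 0.2273]
tool_rot: [-180.0, -0.3, 10.5]
[322.1126689234614, 65.71809909179404] [328.5081981055751, 191.96263062332798]
```

View pics/m8.png

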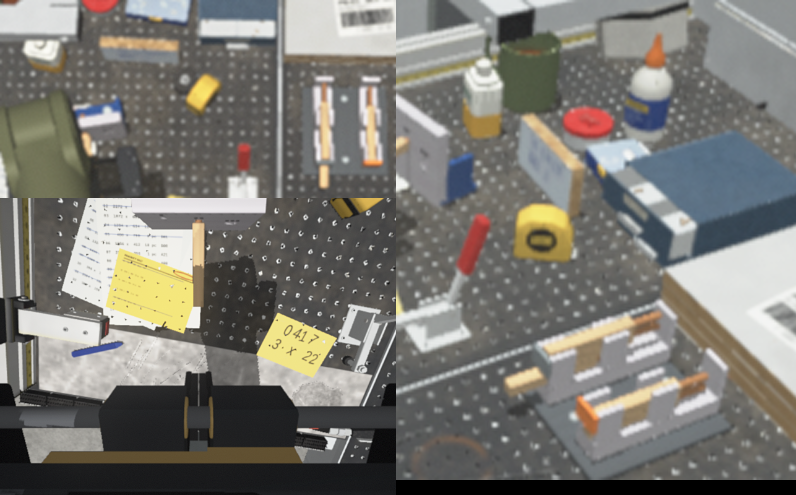

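The rod hangs in the middle hole with its shoulder at the plate. Bottle and tape are in place, the two orange-lane spares have dropped down by one, and the grey lane is untouched. Handing in.

```bash
python3 -c "
from cell import env
print(env.sign_off())"
```

```text
the job is handed in; nothing more can be done
None
```

The orange-lane rod has an 8 mm tenon: it stopped at the 6 mm hole under a light 6 N push, went through the 10 mm middle hole, and I left it there released, seated to its shoulder, with its tail hanging slightly down.

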